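Feed the slat through the guarded guide

ROBOT

A 7-joint arm with a two-finger parallel gripper is mounted at the origin on a cart in front of the work surface, level with it; the furniture and walls round the work are solid. World frame = base frame: x ahead of the robot, y to its left, z up, the work surface at z = 0. Lengths are in m, angles in rad, forces in N, time in s.
With the tool pointing down it reaches from about 0.4 to 0.85 m from the base axis. Payload 10.4 kg.
Tool frame: the origin (TCP) lies between the finger pads; the fingertips stand 14 mm ahead of it and the grasp point (between the pads) lies 5 mm behind it; z points along the fingers, y is the direction in which the jaws open and shut (so a half turn about z gives the same grasp; the last joint's range is limited). The gripper opens to 87 mm and grips with 3 to 60 N. Pads are 19 mm wide; open, the fingers measure 117 mm over their backs; the gripper's body (75 mm by 190 mm) begins 51 mm behind the grasp point.
Start: joints at [-1.176, 0.332, -0.065, 1.46, 0.022, 1.35, -0.088], TCP at [0.254, 0.571, 0.237] pointing down, gripper open.
Joint ranges: [-2.6, 2.6], [-0.5, 2.12], [-1.47, 1.34], [0.16, 2.42], [-1.27, 4.41], [0.06, 2.06], [-2.6, 2.6]. Speed limits (rad/s): [2.22, 2.22, 2.79, 2.79, 3.14, 3.14, 3.14].

INTERFACE

Orientations are given as a unit quaternion [x, y, z, w].
In Python, from bench import readout, camera, calibration, order gives the robot as it stands.
- The arm moves only by the tool apply_moves, never from a script. Its argument "deltas" is a list of rows, each an object with "translation": the shift along the world's x, y, z in m, a list of three; "turn": the turn, a rotation vector about the world's x, y, z in rad, a list of three; "hand": the finger opening in m, from 0 to 0.087. A call has 1 to 5 rows; each row shifts and turns the pose as measured when the row begins; what a row does not reach is not made up. A row lasts 1/10 s, in which the tool goes at most 50 mm and 8.59 degrees, less where a joint would pass 70% of its speed; a pose out of reach is approached as far as the arm can. A call with a gripper value outside its range is refused whole. The fingers move at their own pace and stop on an object; "newtons" is the grip in N (left out, the last holds). Time passes only in rows, so rows that do not move let the fingers close. It gives the time, the measured TCP pose, the force and the opening at its end, in the units of the state.
- readout.read_state(): the state, without advancing time (a new reading comes with each control period).
- camera(name): name is "scene" or "side" or "wrist"; returns the picture (480x640x3 uint8, red, green, blue); there is no depth.
- calibration(name): a dict with "fx", "fy", "cx", "cy" (pixels), "extrinsics" (4x4, takes a point from world to camera coordinates). Camera axes: x right, y down, z forward; pixel columns grow to the right and rows downward; lengths in m; the calibration is good to about 2 mm. A picture is of the moment at which its call begins: read the wrist's pose just before it. calibration takes no time and is no camera call; for the wrist camera it gives the pose at the moment of the call.
- order.close_job(): hands the job in, once; it reports no verdict.
The state is a dict: "time": time; "joint_positions": joint angles; "joint_vel": joint speeds; "joint_torque": joint torques, N m; "ee_pos": TCP position; "eef_rot": TCP orientation; "ft_force": force on the tool from outside, world axes, zero at the start; "torque": the same for the moment, N m; "width": finger opening in m.
Only numpy, scipy, OpenCV 4.12 (cv2) and the standard library are available. Lean on these libraries where they do the work, as an engineer would, in place of code of your own. Each camera call takes 0.05 s, during which the arm holds its last target. There are 200 camera calls.

TASK

Pick up the long push stick by its upright handle and, with its nose, feed the small hardwood slat along the channel of the feed guide and under the guard bridge, until the slat lies wholly clear of the bridge in the channel on the far side. Never touch the slat with the fingers. Then draw the stick back and set it down on the bench, off the guide and not touching it.

Things in the scene. Friction and masses are not known exactly. Their poses are not given: they have to be found in the camera images.
- feed_guide: Fixed wooden guide, 270x100 mm base; in mm: two fences 34 apart form a channel, flared at the mouth. Origin: centre of the underside, on the bench; x = feed direction, y across (0 = centre line), z up. Mouth x=-135, floor z=12, fence tops 36. Guard bridge with brass wing screws over x=-5..20: underside z=36, top 48, screws 60. Stop block face at x=123.
- slat_mid (a point): Small loose pale hardwood slat, 60 x 26 x 16 mm, about 30 g, lying flat in the channel between mouth and bridge, its length along the channel. This point is its centre; its x runs along its 60 mm length, z up.
- stick_grip (a point): Long wooden push stick, 16 mm thick, 60 g, standing on the bench: upright handle 44 long, 77 high, with a low nose 90 long, 11 high ahead of it. (The other stick, with a 20 mm nose, is too short: not used.) Point: inside the handle, 55 mm above the sole, centred in its length and thickness, where to grip; x points to the nose, y across, z up.
- stick_nose (a point): Middle of the end face of the long push stick's nose: 112 mm ahead of stick_grip along its x, 5.5 mm above the sole; same axes as stick_grip.
There are look-alikes about, which are no part of the job. What is shaped like the part that bears stick_grip but black is not meant. What is shaped like the part that bears slat_mid but purple is not meant.

How it is judged:
On the way, in this order (a step that is already met when the one before it is completed fails the run):
1. the long push stick is lifted off the bench (height (world z) of stick_grip above 0.062 m), for 0.1 s.
2. the slat is under the bridge with the long stick's nose behind it in the channel (x of slat_mid in the frame of feed_guide between -0.025 and 0.05 m and z of slat_mid in the frame of feed_guide below 0.028 m and distance between slat_mid and stick_nose below 0.045 m), for 0.1 s.
At the end, for the whole second after the job is handed in: The slat lies at rest in the channel beyond the bridge, no part of it under the bridge (its centre 50 to 100 mm beyond the guide's origin along x, within 12 mm of the centre line, lying on the channel floor); the long push stick rests on the bench, released, not touching the guide (x of slat_mid in the frame of feed_guide between 0.05 and 0.1 m and y of slat_mid in the frame of feed_guide between -0.012 and 0.012 m and z of slat_mid in the frame of feed_guide below 0.028 m and linear speed of each of slat, push_stick below 0.02 m/s and height (world z) of stick_grip below 0.062 m and contact force between push_stick and feed_guide below 0.05 N).
It fails at once if the fingers touch the slat (contact force between the fingers and slat above 0.3 N).
It also fails if it takes over 53 s, if anything falls off the work surface, if the arm or the gripper's body presses on something with over 40 N, if the wrist force passes 120 N, or if a joint passes its speed limit or range.

## Working session

There is one attempt and no reset: what is moved stays moved. The work goes in short steps, Python scripts to look and compute and a tool call to move; the robot and the scene stay as the last step left them, time stands still between calls to the robot, and variables do not carry over. Pictures are saved under pics/ and viewed, about 8 in all and at most 12, crops included, and the job is handed in when it is done.

Besides the shell and the picture viewer there is one more tool, called after "Request:" by a JSON object that holds its "api" and its "payload", one argument or row to a line. apply_moves: Moves the arm, as the interface text tells. Its arguments: {"type":"object","properties":{"deltas":{"type":"array","items":{"type":"object","properties":{"translation":{"type":"array","items":{"type":"number"}},"turn":{"type":"array","items":{"type":"number"}},"hand":{"type":"number"}}}},"newtons":{"type":"number"}},"required":["deltas"]}

```bash
mkdir -p pics; ls; python3 - <<'E'
from bench import readout,camera,calibration
import cv2,numpy as np
for n in("scene","side"):
    im=camera(n); cv2.imwrite(f"pics/{n}0.png",im[:,:,::-1]); c=calibration(n); print(n,c["fx"],c["fy"],c["cx"],c["cy"]);print(np.round(c["extrinsics"],4).tolist())
s=readout.read_state();print(s)
E
```

```text
pics
scene 480.949264880174 480.949264880174 313.6771830488054 239.20327306319848
[[-0.6779, -0.735, -0.0151, 0.4412], [-0.3464, 0.3376, -0.8752, 0.1692], [0.6484, -0.5881, -0.4835, 0.6393], [0.0, 0.0, 0.0, 1.0]]
side 474.01019732494717 474.01019732494717 319.16068670549765 233.9642991116842
[[0.9933, -0.1121, 0.0268, -0.492], [-0.0242, -0.4302, -0.9024, 0.1204], [0.1127, 0.8958, -0.43, 0.6928], [0.0, 0.0, 0.0, 1.0]]
{'time': 0.1, 'joint_positions': array([-1.17560005,  0.33283721, -0.064692  ,  1.4608382 ,  0.02160844,
        1.34991216, -0.08852824]), 'joint_vel': array([ 0.00106419, -0.00177392,  0.00016838, -0.00200436,  0.00062498,
        0.00022412,  0.00017599]), 'joint_torque': array([ 1.33993246e-03, -6.24545503e+01,  2.43977259e-02, -3.90713632e+01,
       -6.15135022e-02,  3.66888894e-02,  5.48423293e-05]), 'ee_pos': array([0.25346931, 0.57093914, 0.23582479]), 'eef_rot': array([ 2.07389477e-01,  9.78258239e-01, -6.41742144e-04, -1.00886285e-04]), 'ft_force': array([ 0.40714672,  0.20500246, -0.22978441]), 'torque': array([ 0.01378691, -0.00819623,  0.00687889]), 'width': 0.08718681348389298}
```

View pics/scene0.png

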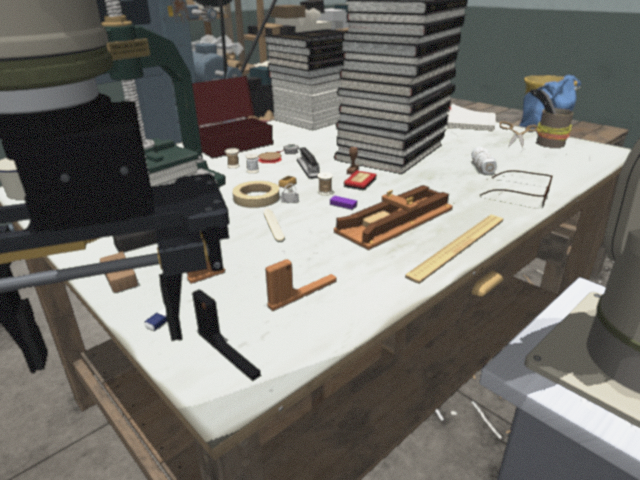

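View pics/side0.png

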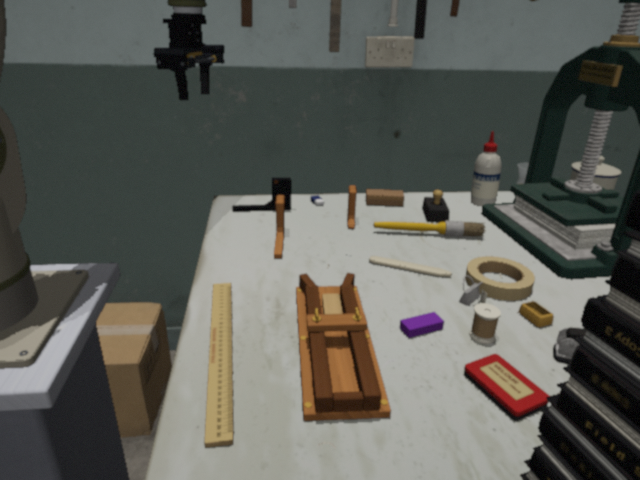

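The scene view shows the orange long stick with its handle at (280,285) and nose tip at (335,280). The guide runs from (340,230) to (450,200). In the side view the stick is at (280,225). The guide mouth is at (325,283) and the stop end at (345,408). The black stick and purple block are the decoys.

```bash
python3 - <<'E'
import cv2
a=cv2.imread("pics/scene0.png")[170:320,255:465];b=cv2.imread("pics/side0.png")[180:420,240:400]
cv2.imwrite("pics/c1.png",cv2.resize(a,None,fx=3.8,fy=3.8,interpolation=cv2.INTER_CUBIC))
cv2.imwrite("pics/c2.png",cv2.resize(b,None,fx=2.5,fy=2.5,interpolation=cv2.INTER_CUBIC))
E
```

```text
(no output)
```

View pics/c1.png

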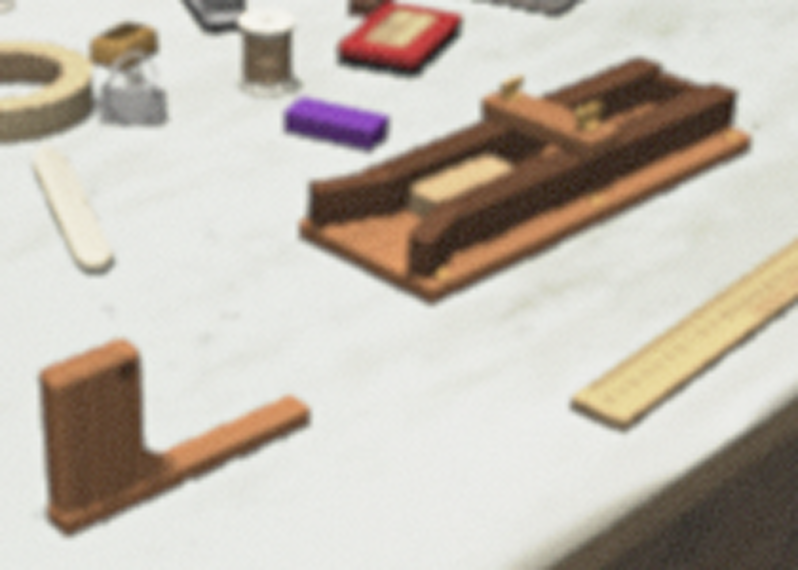

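View pics/c2.png

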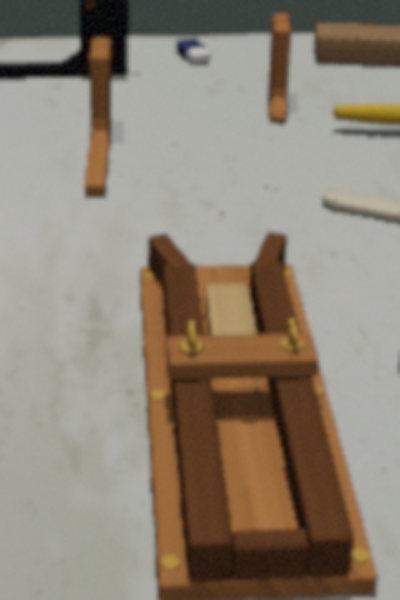

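c1 shows the slat at crop pixel (460,180), between the mouth and the bridge, with its near end at (412,195). The stick's nose end is at (300,410) and its handle top at (90,360). c2 shows the guide's base-top corners at (141,270), (290,268), (160,580) and (375,580), and the nose end at (95,192).

```bash
cat > h.py <<'E'
import numpy as np
from bench import readout,camera,calibration
def ray(c,u,v):
    E=np.array(c["extrinsics"]);R=E[:3,:3];t=E[:3,3]
    return -R.T@t, R.T@np.array([(u-c["cx"])/c["fx"],(v-c["cy"])/c["fy"],1])
def onz(c,u,v,z):
    o,d=ray(c,u,v); return o+d*(z-o[2])/d[2]
def proj(c,p):
    E=np.array(c["extrinsics"]);q=E[:3,:3]@np.asarray(p)+E[:3,3]
    return np.array([c["fx"]*q[0]/q[2]+c["cx"],c["fy"]*q[1]/q[2]+c["cy"]])
E
python3 - <<'E'
from h import *
np.set_printoptions(precision=4,suppress=True)
a=calibration("scene");b=calibration("side")
S=lambda x,y,z:onz(a,255+x/3.8,170+y/3.8,z)
D=lambda x,y,z:onz(b,240+x/2.5,180+y/2.5,z)
print("guide scene z0");[print(S(*p,0)) for p in((302,237),(432,300),(748,148))]
print("guide side z12");[print(D(*p,.012)) for p in((141,270),(290,268),(160,580),(375,580))]
print("slat top scene z28");[print(S(*p,.028)) for p in((412,195),(436,205),(514,165),(487,155))]
print("slat side z28");[print(D(*p,.028)) for p in((208,284),(250,284))]
print("nose top");[print(S(*p,.011)) for p in((292,395),(308,410))];[print(D(*p,.011)) for p in((86,187),(104,187))]
print("handle top");[print(S(*p,.077)) for p in((42,375),(125,340),(138,348),(55,388))];[print(D(*p,.077)) for p in((90,39),(110,39))]
print("sole",S(68,533,0))
E
```

```text
guide scene z0
[0.5569 0.0288 0.    ]
[0.4633 0.0295 0.    ]
[ 0.4528 -0.2363  0.    ]
guide side z12
[0.4611 0.0265 0.012 ]
[0.5578 0.0222 0.012 ]
[ 0.4517 -0.2332  0.012 ]
[ 0.548  -0.2415  0.012 ]
slat top scene z28
[ 0.5127 -0.0087  0.028 ]
[ 0.4962 -0.0091  0.028 ]
[ 0.4983 -0.075   0.028 ]
[ 0.5167 -0.0743  0.028 ]
slat side z28
[ 0.4988 -0.0178  0.028 ]
[ 0.5243 -0.0196  0.028 ]
nose top
[0.4379 0.1536 0.011 ]
[0.4242 0.1571 0.011 ]
[0.429  0.1442 0.011 ]
[0.4421 0.1434 0.011 ]
handle top
[0.4447 0.2858 0.077 ]
[0.4422 0.2451 0.077 ]
[0.4338 0.2453 0.077 ]
[0.4336 0.288  0.077 ]
[0.4367 0.2732 0.077 ]
[0.4527 0.2725 0.077 ]
sole [ 0.4399  0.2821 -0.    ]
```

Request:
{"api": "apply_moves", "payload": {
  "deltas": [
    {"translation":[0.025,-0.04,0.01],"turn":[0,0,-0.148],"hand":0.06},
    {"translation":[0.025,-0.04,0.01],"turn":[0,0,-0.148],"hand":0.06},
    {"translation":[0.025,-0.04,0.01],"turn":[0,0,-0.148],"hand":0.06},
    {"translation":[0.025,-0.04,0.01],"turn":[0,0,-0.148],"hand":0.06},
    {"translation":[0.025,-0.04,0.01],"turn":[0,0,-0.148],"hand":0.06}
  ],
  "newtons": 30
}}

```text
time: 0.6
ee_pos: [0.3742, 0.3678, 0.2821]
eef_rot: [0.549, 0.836, -0.003, -0.003]
ft_force: [1.2, 0.7, 0.3]
width: 0.0617
```

Request:
{"api": "apply_moves", "payload": {
  "deltas": [
    {"translation":[0.02,-0.04,0.01],"turn":[0,0,-0.148],"hand":0.06},
    {"translation":[0.02,-0.04,0.01],"turn":[0,0,-0.148],"hand":0.06},
    {"translation":[0.02,-0.04,0.01],"turn":[0,0,-0.148],"hand":0.06},
    {"translation":[0,0,0],"turn":[0,0,-0.06],"hand":0.06},
    {"translation":[0,0,0],"turn":[0,0,0],"hand":0.06}
  ]
}}

```text
time: 1.1
ee_pos: [0.4395, 0.2346, 0.3141]
eef_rot: [0.748, 0.664, -0.002, -0.004]
ft_force: [0.5, 1.2, -0.4]
width: 0.0602
```

```bash
python3 - <<'E'
from h import *
import cv2
np.set_printoptions(precision=4,suppress=True)
s=readout.read_state();print(s["time"],s["ee_pos"],s["eef_rot"],s["joint_positions"])
c=calibration("wrist");im=camera("wrist");cv2.imwrite("pics/w1.png",im[:,:,::-1]);np.save("w1.npy",c)
from scipy.spatial.transform import Rotation as R
print(R.from_quat(s["eef_rot"]).as_matrix())
for p in((.44,.266,.077),(.435,.15,.011),(.51,-.02,.012)):print(proj(c,p))
E
```

```text
1.1 [0.4395 0.2346 0.3141] [ 0.7479  0.6638 -0.0017 -0.0039] [-0.8459  0.0121  0.2729  1.6714 -0.0104  1.4631 -0.691 ]
[[ 0.1188  0.9929 -0.0077]
 [ 0.9929 -0.1188  0.0035]
 [ 0.0026 -0.008  -1.    ]]
[317.2593 166.6081]
[325.2952 257.0744]
[397.091  372.9473]
```

View pics/w1.png

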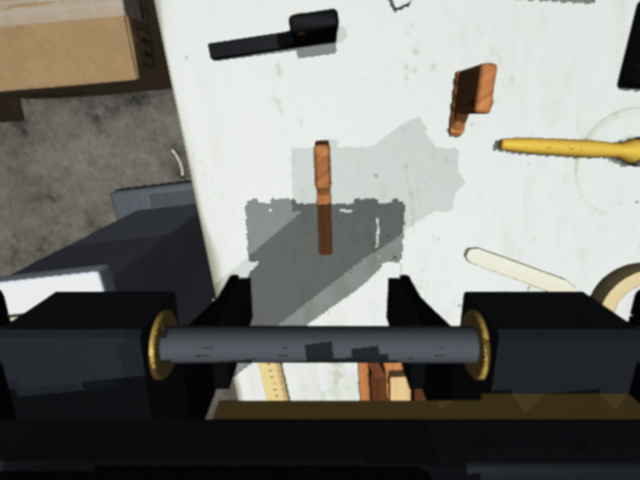

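The wrist view shows the long stick: handle top at about (322,142), nose end at (325,253), nearly vertical in the picture.

```bash
python3 - <<'E'
from h import *
import cv2
np.set_printoptions(precision=4,suppress=True)
c=np.load("w1.npy",allow_pickle=True).item()
print("cam",ray(c,0,0)[0])
im=cv2.imread("pics/w1.png").astype(int);m=((im[:,:,2]-im[:,:,0])>28)
m[:,:300]=0;m[:,345:]=0;m[:130]=0;m[265:]=0
for r in (140,142,145,150,160,170,180,186,190,200,210,230,245,252,254,256):
    x=np.flatnonzero(m[r]); 
    if len(x):
        l,h=x.min(),x.max()+1
        print(r,l,h,onz(c,l,r,.077)[:2],onz(c,h,r,.077)[:2],"|",onz(c,l,r,.011)[:2],onz(c,h,r,.011)[:2])
E
```

```text
cam [0.4502 0.3122 0.4629]
142 317 328 [0.4425 0.2889] [0.4528 0.2877] | [0.4412 0.2849] [0.4532 0.2835]
145 315 329 [0.4403 0.2864] [0.4534 0.2848] | [0.4386 0.282 ] [0.454  0.2802]
150 314 330 [0.4388 0.2819] [0.4539 0.2801] | [0.4368 0.2767] [0.4545 0.2746]
160 314 330 [0.4377 0.2726] [0.4528 0.2708] | [0.4355 0.2658] [0.4533 0.2637]
170 315 330 [0.4375 0.263 ] [0.4518 0.2614] | [0.4353 0.2546] [0.452  0.2527]
180 315 331 [0.4363 0.2535] [0.4517 0.2517] | [0.4339 0.2434] [0.4519 0.2413]
186 316 331 [0.4366 0.2475] [0.451  0.2458] | [0.4342 0.2365] [0.4512 0.2345]
190 317 330 [0.4371 0.2435] [0.4496 0.2421] | [0.4348 0.2318] [0.4495 0.2301]
200 317 331 [0.4359 0.2337] [0.4495 0.2321] | [0.4334 0.2203] [0.4494 0.2184]
210 318 330 [0.4357 0.2236] [0.4474 0.2222] | [0.4332 0.2084] [0.447  0.2068]
230 319 331 [0.4342 0.203 ] [0.4462 0.2016] | [0.4315 0.1844] [0.4455 0.1827]
245 319 332 [0.4324 0.1873] [0.4454 0.1858] | [0.4293 0.166 ] [0.4446 0.1642]
252 320 332 [0.4325 0.1798] [0.4446 0.1784] | [0.4294 0.1571] [0.4437 0.1555]
```

Request:
{"api": "apply_moves", "payload": {
  "deltas": [
    {"translation":[0.003,0.016,-0.03],"turn":[-0.0035,-0.0077,0.043],"hand":0.06},
    {"translation":[0.002,0.015,-0.04],"turn":[0,0,0],"hand":0.06},
    {"translation":[0,0,-0.045],"turn":[0,0,0],"hand":0.06},
    {"translation":[0,0,-0.045],"turn":[0,0,0],"hand":0.06},
    {"translation":[0,0,0],"turn":[0,0,0],"hand":0.06}
  ]
}}

```text
time: 1.65
ee_pos: [0.4416, 0.2705, 0.1491]
eef_rot: [0.726, 0.688, 0.001, 0.0]
ft_force: [-0.8, -0.1, -0.4]
width: 0.0601
```

```bash
python3 - <<'E'
from h import *
from scipy.spatial.transform import Rotation as R
np.set_printoptions(precision=4,suppress=True)
s=readout.read_state();print(s["ee_pos"],R.from_quat(s["eef_rot"]).as_matrix())
E
```

```text
[0.4416 0.2705 0.1491] [[ 0.0529  0.9986  0.0014]
 [ 0.9986 -0.0529  0.001 ]
 [ 0.0011  0.0014 -1.    ]]
```

Request:
{"api": "apply_moves", "payload": {
  "deltas": [
    {"translation":[0.003,-0.004,-0.035],"turn":[0,0,-0.02],"hand":0.06},
    {"translation":[0,0,-0.03],"turn":[0,0,0],"hand":0.06},
    {"translation":[0,0,-0.02],"turn":[0,0,0],"hand":0.06},
    {"translation":[0,0,0],"turn":[0,0,0],"hand":0.06}
  ]
}}

```text
time: 2.05
ee_pos: [0.4455, 0.2715, 0.0677]
eef_rot: [0.729, 0.685, 0.003, -0.0]
ft_force: [0.1, -0.6, 1.1]
width: 0.0603
```

Request:
{"api": "apply_moves", "payload": {
  "deltas": [
    {"translation":[0,-0.006,-0.016],"turn":[0,0,-0.014],"hand":0.06},
    {"translation":[0,0,0],"turn":[0,0,0],"hand":0.06}
  ]
}}

```text
time: 2.25
ee_pos: [0.447, 0.268, 0.0557]
eef_rot: [0.732, 0.681, 0.005, -0.0]
ft_force: [-1.0, 0.3, 0.2]
width: 0.0602
```

```bash
python3 - <<'E'
from h import *
from scipy.spatial.transform import Rotation as R
import cv2
np.set_printoptions(precision=4,suppress=True)
s=readout.read_state();print(s["ee_pos"],R.from_quat(s["eef_rot"]).as_matrix())
b=np.hstack([camera("side")[170:270,230:330],camera("scene")[200:300,240:340]])
cv2.imwrite("pics/g1.png",cv2.resize(b[:,:,::-1],None,fx=4,fy=4,interpolation=cv2.INTER_CUBIC))
E
```

```text
[0.447  0.268  0.0557] [[ 0.072   0.9974  0.0068]
 [ 0.9974 -0.072   0.007 ]
 [ 0.0074  0.0063 -1.    ]]
```

View pics/g1.png

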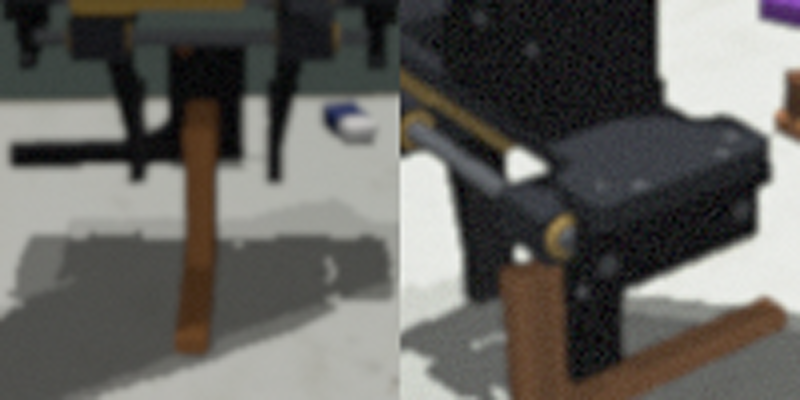

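The fingers straddle the handle, at crop columns 135 and 275 with the handle at 200. I'll correct the small tilt and then close.

Request:
{"api": "apply_moves", "payload": {
  "deltas": [
    {"translation":[-0.001,-0.002,-0.004],"turn":[-0.006,0.006,0],"hand":0.06},
    {"translation":[0,0,0],"turn":[0,0,0],"hand":0.06}
  ]
}}

```text
time: 2.55
ee_pos: [0.4484, 0.2692, 0.0563]
eef_rot: [0.731, 0.682, 0.004, -0.0]
ft_force: [-0.2, -0.1, -0.7]
width: 0.06
```

Request:
{"api": "apply_moves", "payload": {
  "deltas": [
    {"translation":[0,0,0],"turn":[0,0,0],"hand":0.0},
    {"translation":[0,0,0],"turn":[0,0,0],"hand":0.0},
    {"translation":[0,0,0],"turn":[0,0,0],"hand":0.0},
    {"translation":[0,0,0],"turn":[0,0,0],"hand":0.0}
  ],
  "newtons": 35
}}

```text
time: 2.95
ee_pos: [0.4489, 0.2699, 0.0577]
eef_rot: [0.731, 0.682, 0.005, -0.0]
ft_force: [-0.2, -0.2, -1.0]
width: 0.0358
```

Request:
{"api": "apply_moves", "payload": {
  "deltas": [
    {"translation":[-0.001,-0.002,-0.004],"turn":[-0.004,0.004,0],"hand":0.0},
    {"translation":[-0.001,-0.001,-0.004],"turn":[0,0,0],"hand":0.0},
    {"translation":[0,0,0],"turn":[0,0,0],"hand":0.0},
    {"translation":[0,0,0],"turn":[0,0,0],"hand":0.0},
    {"translation":[0,0,0],"turn":[0,0,0],"hand":0.0}
  ],
  "newtons": 35
}}

```text
time: 3.45
ee_pos: [0.4466, 0.2665, 0.0488]
eef_rot: [0.731, 0.682, 0.002, -0.0]
ft_force: [0.2, -0.5, 1.2]
width: 0.016
```

```bash
cat >st.py <<'E'
from h import *
from scipy.spatial.transform import Rotation as R
np.set_printoptions(precision=4,suppress=True)
s=readout.read_state();print(s["time"],s["ee_pos"],s["width"],s["ft_force"],"\n",R.from_quat(s["eef_rot"]).as_matrix())
E
python3 st.py
```

```text
3.45 [0.4466 0.2665 0.0488] 0.01597263652264707 [ 0.214  -0.4969  1.2268] 
 [[ 0.069   0.9976  0.0028]
 [ 0.9976 -0.0691  0.0027]
 [ 0.0029  0.0026 -1.    ]]
```

Request:
{"api": "apply_moves", "payload": {
  "deltas": [
    {"translation":[0,0,0.02],"turn":[0,0,0],"hand":0.0},
    {"translation":[0,0,0.02],"turn":[0,0,0],"hand":0.0},
    {"translation":[0,0,0.02],"turn":[0,0,0],"hand":0.0},
    {"translation":[0.01,0,0],"turn":[0,0,0.01],"hand":0.0},
    {"translation":[0.02,-0.02,0],"turn":[0,0,0.01],"hand":0.0}
  ]
}}

```text
time: 3.95
ee_pos: [0.4745, 0.2487, 0.1098]
eef_rot: [0.722, 0.692, 0.001, -0.001]
ft_force: [-0.1, 0.2, -0.4]
width: 0.0158
```

Request:
{"api": "apply_moves", "payload": {
  "deltas": [
    {"translation":[0.02,-0.03,0],"turn":[0,0,0.01],"hand":0.0},
    {"translation":[0.015,-0.02,0],"turn":[0,0,0],"hand":0.0},
    {"translation":[0,0,0],"turn":[0,0,0],"hand":0.0},
    {"translation":[0,0,0],"turn":[0,0,0],"hand":0.0}
  ]
}}

```text
time: 4.35
ee_pos: [0.5136, 0.1934, 0.1072]
eef_rot: [0.719, 0.695, 0.0, 0.0]
ft_force: [-0.8, 0.1, -1.1]
width: 0.0156
```

```bash
python3 st.py
```

```text
4.35 [0.5136 0.1934 0.1072] 0.01563080206063862 [-0.8141  0.1126 -1.1218] 
 [[ 0.0336  0.9994  0.0004]
 [ 0.9994 -0.0336  0.0002]
 [ 0.0002  0.0004 -1.    ]]
```

Request:
{"api": "apply_moves", "payload": {
  "deltas": [
    {"translation":[0.001,-0.012,-0.02],"turn":[0,0,-0.003],"hand":0.0},
    {"translation":[0.001,-0.01,-0.018],"turn":[0,0,0],"hand":0.0},
    {"translation":[0,0,0],"turn":[0,0,0],"hand":0.0}
  ]
}}

```text
time: 4.65
ee_pos: [0.5147, 0.1732, 0.0671]
eef_rot: [0.719, 0.695, 0.0, -0.0]
ft_force: [0.1, -0.3, -0.5]
width: 0.0159
```

```bash
python3 st.py; python3 - <<'E'
from h import *
import cv2
a=camera("side")[200:420,250:400];b=camera("scene")[180:290,285:455]
cv2.imwrite("pics/p_a.png",a[:,:,::-1]);cv2.imwrite("pics/p_b.png",b[:,:,::-1])
A=cv2.resize(a[:150],None,fx=3,fy=3,interpolation=cv2.INTER_CUBIC);B=cv2.resize(b,None,fx=2,fy=2,interpolation=cv2.INTER_CUBIC)
o=np.zeros((450,790,3),np.uint8);o[:,:450]=A;o[:220,450:]=B[:,:340];cv2.imwrite("pics/p1.png",o[:,:,::-1])
E
```

```text
4.65 [0.5147 0.1732 0.0671] 0.01589349227239189 [ 0.1117 -0.2926 -0.539 ] 
 [[ 0.0331  0.9995 -0.0003]
 [ 0.9995 -0.0331  0.0008]
 [ 0.0008 -0.0003 -1.    ]]
```

View pics/p1.png

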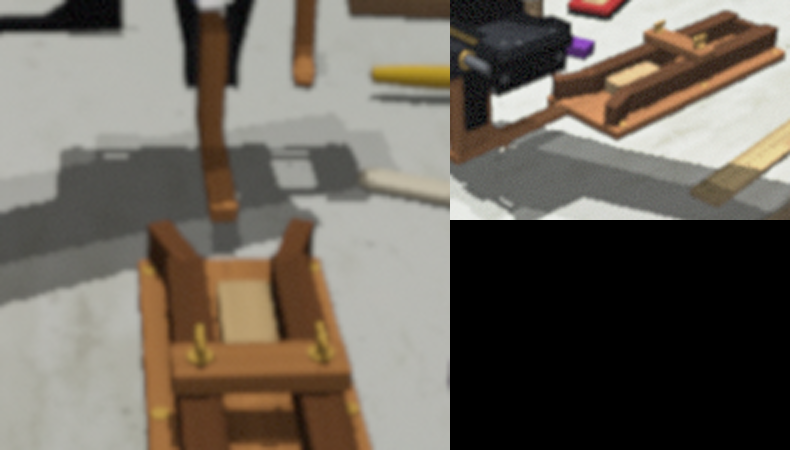

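The stick is held upright. The nose face centre is at side crop (224,211), short of the mouth and slightly left of the channel line.

```bash
python3 - <<'E'
from h import *
b=calibration("side");P=lambda x,y,z:onz(b,250+x/3,200+y/3,z)
print("nose top edge L,R",P(210,205,.029),P(237,203,.029),"bottom",P(213,219,.018),P(238,217,.018))
print("fences near slat z36 L,R", P(197,262,.036),P(283,262,.036)); print("slat rear",P(219,281,.028),P(273,281,.028))
print("pred nose",np.array([.5147,.173])-.112*np.array([.0331,.9995]))
# beyond bridge, fence inner edges z36 (c2 crop px)
Q=lambda x,y,z:onz(b,240+x/2.5,180+y/2.5,z)
print(Q(215,400,.036),Q(275,400,.036),Q(232,545,.036),Q(308,545,.036))
E
```

```text
nose top edge L,R [0.5024933  0.05782687 0.029     ] [0.51776972 0.05907728 0.029     ] bottom [0.50487545 0.06118516 0.018     ] [0.5191806  0.06246668 0.018     ]
fences near slat z36 L,R [ 0.48767261 -0.01193827  0.036     ] [ 0.53137829 -0.01497258  0.036     ]
slat rear [ 0.49844138 -0.01795666  0.028     ] [ 0.52584145 -0.01989297  0.028     ]
pred nose [0.5109928 0.061056 ]
[ 0.48750938 -0.13907061  0.036     ] [ 0.51829611 -0.14148188  0.036     ] [ 0.48238816 -0.23908955  0.036     ] [ 0.51559169 -0.24192347  0.036     ]
```

Request:
{"api": "apply_moves", "payload": {
  "deltas": [
    {"translation":[0.0005,-0.012,-0.003],"turn":[0,0,-0.002],"hand":0.0},
    {"translation":[0,-0.015,-0.001],"turn":[0,0,-0.002],"hand":0.0},
    {"translation":[-0.0005,-0.015,0],"turn":[0,0,0],"hand":0.0},
    {"translation":[-0.0005,-0.012,0],"turn":[0,0,0],"hand":0.0},
    {"translation":[0,0,0],"turn":[0,0,0],"hand":0.0}
  ]
}}

```text
time: 5.25
ee_pos: [0.5161, 0.118, 0.0677]
eef_rot: [0.719, 0.695, 0.004, 0.0]
ft_force: [0.4, 0.1, -0.4]
width: 0.0159
```

```bash
python3 st.py
```

```text
5.25 [0.5161 0.118  0.0677] 0.015937344055069413 [ 0.3958  0.0716 -0.4232] 
 [[ 0.0346  0.9994  0.0058]
 [ 0.9994 -0.0346  0.0046]
 [ 0.0048  0.0057 -1.    ]]
```

Request:
{"api": "apply_moves", "payload": {
  "deltas": [
    {"translation":[-0.0015,-0.01,-0.004],"turn":[-0.004,0.005,0],"hand":0.0},
    {"translation":[-0.001,-0.012,-0.002],"turn":[0,0,0],"hand":0.0},
    {"translation":[-0.001,-0.012,-0.001],"turn":[0,0,0],"hand":0.0},
    {"translation":[-0.001,-0.012,-0.001],"turn":[0,0,0],"hand":0.0}
  ]
}}

```text
time: 5.65
ee_pos: [0.5126, 0.0718, 0.0607]
eef_rot: [0.718, 0.696, 0.003, -0.0]
ft_force: [-0.3, 8.3, 15.7]
width: 0.0156
```

```bash
python3 st.py
```

```text
5.65 [0.5126 0.0718 0.0607] 0.015616158894726017 [-0.2687  8.2651 15.6705] 
 [[ 0.0316  0.9995  0.0038]
 [ 0.9995 -0.0317  0.0037]
 [ 0.0038  0.0037 -1.    ]]
```

Request:
{"api": "apply_moves", "payload": {
  "deltas": [
    {"translation":[0,0,0.003],"turn":[-0.002,0.003,0],"hand":0.0},
    {"translation":[0,0,0],"turn":[0,0,0],"hand":0.0}
  ]
}}

```text
time: 5.85
ee_pos: [0.5128, 0.0695, 0.0641]
eef_rot: [0.719, 0.695, 0.001, -0.0]
ft_force: [0.6, 0.6, -0.5]
width: 0.0156
```

```bash
python3 st.py; python3 - <<'E'
from h import *
import cv2
a=camera("side")[230:360,280:380];b=camera("scene")[180:290,285:455]
A=cv2.resize(a,None,fx=4,fy=4,interpolation=cv2.INTER_CUBIC);B=cv2.resize(b,None,fx=2.3,fy=2.3,interpolation=cv2.INTER_CUBIC)
o=np.zeros((520,800,3),np.uint8);o[:,:400]=A;o[:B.shape[0],400:400+B.shape[1]]=B;cv2.imwrite("pics/p2.png",o[:,:,::-1])
E
```

```text
5.85 [0.5128 0.0695 0.0641] 0.015609886192780708 [ 0.5758  0.577  -0.4684] 
 [[ 0.0339  0.9994  0.0013]
 [ 0.9994 -0.0339  0.0016]
 [ 0.0017  0.0013 -1.    ]]
```

View pics/p2.png

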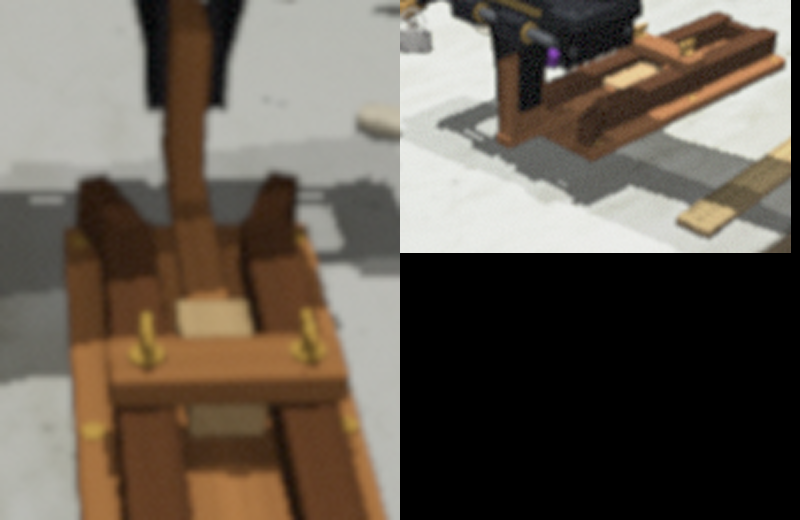

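The nose sits centred behind the slat (side crop (215,295)), and the slat's front end face is visible through the bridge opening. I'll continue feeding.

Request:
{"api": "apply_moves", "payload": {
  "deltas": [
    {"translation":[-0.0005,-0.012,-0.001],"turn":[0,0,-0.001],"hand":0.0},
    {"translation":[-0.0005,-0.012,0],"turn":[0,0,0],"hand":0.0},
    {"translation":[-0.0005,-0.012,0],"turn":[0,0,0],"hand":0.0},
    {"translation":[-0.0005,-0.012,0],"turn":[0,0,0],"hand":0.0}
  ]
}}

```text
time: 6.35
ee_pos: [0.5095, 0.0192, 0.0617]
eef_rot: [0.718, 0.696, -0.0, -0.001]
ft_force: [-0.0, 0.0, -0.4]
width: 0.0156
```

```bash
python3 st.py
```

```text
6.35 [0.5095 0.0192 0.0617] 0.015608197917890256 [-0.0333  0.0329 -0.3766] 
 [[ 0.0316  0.9995 -0.0009]
 [ 0.9995 -0.0316  0.0009]
 [ 0.0009 -0.001  -1.    ]]
```

Request:
{"api": "apply_moves", "payload": {
  "deltas": [
    {"translation":[-0.0002,-0.012,0.001],"turn":[0,0,0.002],"hand":0.0},
    {"translation":[-0.0002,-0.012,0.0005],"turn":[0,0,0.002],"hand":0.0},
    {"translation":[-0.0002,-0.012,0],"turn":[0,0,0],"hand":0.0},
    {"translation":[-0.0002,-0.01,0],"turn":[0,0,0],"hand":0.0}
  ]
}}

```text
time: 6.75
ee_pos: [0.5082, -0.0326, 0.0633]
eef_rot: [0.717, 0.697, -0.0, -0.001]
ft_force: [0.6, 0.2, -0.2]
width: 0.0158
```

```bash
python3 st.py;  python3 - <<'E'
from h import *
import cv2
a=camera("side")[270:420,290:400]
cv2.imwrite("pics/p3.png",cv2.resize(a[:,:,::-1],None,fx=4,fy=4,interpolation=cv2.INTER_CUBIC))
b=calibration("side")
o=np.array([.505,-.106]);d=np.array([-.037,-.9993])
for x in(.02,.045,.05,.105,.123):
    q=o+d*x;print(x,[((proj(b,[*q,z])-[290,270])*4).round() for z in(.012,.028)])
E
```

```text
6.75 [ 0.5082 -0.0326  0.0633] 0.01581182480230175 [ 0.6226  0.2388 -0.2202] 
 [[ 0.0295  0.9996 -0.001 ]
 [ 0.9996 -0.0295  0.0006]
 [ 0.0005 -0.001  -1.    ]]
0.02 [array([187., 311.]), array([189., 272.])]
0.045 [array([195., 361.]), array([197., 321.])]
0.05 [array([197., 372.]), array([199., 332.])]
0.105 [array([218., 499.]), array([221., 457.])]
0.123 [array([226., 545.]), array([229., 503.])]
```

View pics/p3.png

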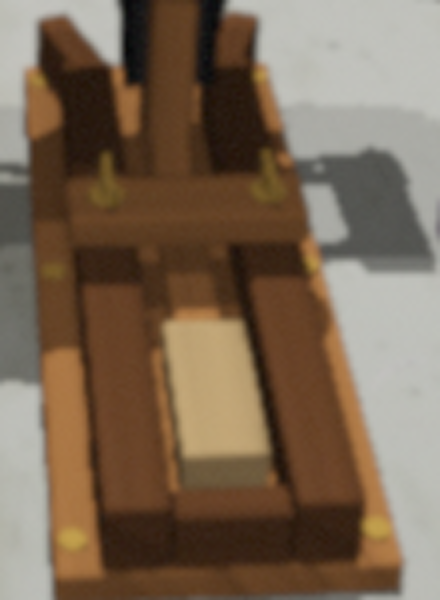

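The slat lies squarely beyond the bridge: its top rear edge is at row 320 (x≈45 mm) and its front at row 457 (x≈105 mm), so the centre is at about 75 mm. Next I draw the stick back.

Request:
{"api": "apply_moves", "payload": {
  "deltas": [
    {"translation":[0.0005,0.015,0],"turn":[0,0,0.002],"hand":0.0},
    {"translation":[0.001,0.025,0],"turn":[0,0,0.002],"hand":0.0},
    {"translation":[0.001,0.025,0],"turn":[0,0,0],"hand":0.0},
    {"translation":[0.001,0.025,0],"turn":[0,0,0],"hand":0.0}
  ]
}}

```text
time: 7.2
ee_pos: [0.5115, 0.0564, 0.0635]
eef_rot: [0.719, 0.695, -0.0, 0.0]
ft_force: [1.1, 0.1, -0.9]
width: 0.0157
```

Request:
{"api": "apply_moves", "payload": {
  "deltas": [
    {"translation":[0.001,0.025,0],"turn":[0,0,0],"hand":0.0},
    {"translation":[0.001,0.025,0],"turn":[0,0,0],"hand":0.0},
    {"translation":[0.001,0.025,0],"turn":[0,0,0],"hand":0.0}
  ]
}}

```text
time: 7.5
ee_pos: [0.5135, 0.1389, 0.0635]
eef_rot: [0.718, 0.696, -0.0, -0.001]
ft_force: [0.1, -0.1, -0.2]
width: 0.0157
```

```bash
python3 st.py
```

```text
7.5 [0.5135 0.1389 0.0635] 0.01570955889927443 [ 0.084  -0.1101 -0.2281] 
 [[ 0.0299  0.9996 -0.0008]
 [ 0.9996 -0.0299  0.0008]
 [ 0.0008 -0.0008 -1.    ]]
```

Request:
{"api": "apply_moves", "payload": {
  "deltas": [
    {"translation":[0.001,0.03,0],"turn":[0,0,0],"hand":0.0},
    {"translation":[0,0.03,0.003],"turn":[0,0,0],"hand":0.0},
    {"translation":[-0.015,0.025,0.003],"turn":[0,0,0],"hand":0.0},
    {"translation":[-0.025,0.02,0],"turn":[0,0,0],"hand":0.0},
    {"translation":[-0.02,0.01,0],"turn":[0,0,0],"hand":0.0}
  ]
}}

```text
time: 8.0
ee_pos: [0.4509, 0.2682, 0.0694]
eef_rot: [0.715, 0.699, 0.001, -0.001]
ft_force: [0.4, -0.1, -0.9]
width: 0.0155
```

Request:
{"api": "apply_moves", "payload": {
  "deltas": [
    {"translation":[-0.003,0,-0.007],"turn":[0,0,0],"hand":0.0},
    {"translation":[0,0,0],"turn":[0,0,0],"hand":0.0}
  ]
}}

```text
time: 8.2
ee_pos: [0.444, 0.2726, 0.062]
eef_rot: [0.712, 0.702, 0.001, -0.002]
ft_force: [0.7, -0.5, -0.8]
width: 0.0155
```

```bash
python3 st.py
```

```text
8.2 [0.444  0.2726 0.062 ] 0.015539888425547039 [ 0.6936 -0.4886 -0.805 ] 
 [[ 0.0138  0.9999 -0.0018]
 [ 0.9999 -0.0138  0.0048]
 [ 0.0048 -0.0018 -1.    ]]
```

Now I lower in small steps until I feel contact (floor contact in the guide came at about 0.061, so the bench should be near 0.049).

Request:
{"api": "apply_moves", "payload": {
  "deltas": [
    {"translation":[0,0,-0.005],"turn":[-0.004,0,0],"hand":0.0},
    {"translation":[0,0,-0.004],"turn":[0,0,0],"hand":0.0},
    {"translation":[0,0,0],"turn":[0,0,0],"hand":0.0}
  ]
}}

```text
time: 8.5
ee_pos: [0.4454, 0.2719, 0.0522]
eef_rot: [0.713, 0.702, -0.0, -0.0]
ft_force: [-0.8, -0.8, -0.3]
width: 0.0157
```

Request:
{"api": "apply_moves", "payload": {
  "deltas": [
    {"translation":[0,0,-0.0015],"turn":[0,0,0],"hand":0.0},
    {"translation":[0,0,-0.001],"turn":[0,0,0],"hand":0.0}
  ]
}}

```text
time: 8.7
ee_pos: [0.4464, 0.2709, 0.0494]
eef_rot: [0.713, 0.701, -0.0, -0.0]
ft_force: [-0.4, -0.2, -0.3]
width: 0.0158
```

Request:
{"api": "apply_moves", "payload": {
  "deltas": [
    {"translation":[0,0,-0.001],"turn":[0,0,0],"hand":0.0},
    {"translation":[0,0,0],"turn":[0,0,0],"hand":0.0}
  ]
}}

```text
time: 8.9
ee_pos: [0.4469, 0.2707, 0.0489]
eef_rot: [0.714, 0.701, -0.0, -0.0]
ft_force: [0.5, -0.4, -0.8]
width: 0.0158
```

Request:
{"api": "apply_moves", "payload": {
  "deltas": [
    {"translation":[0,0,-0.0015],"turn":[0,0,0],"hand":0.0},
    {"translation":[0,0,0],"turn":[0,0,0],"hand":0.0}
  ]
}}

```text
time: 9.1
ee_pos: [0.4474, 0.2708, 0.0492]
eef_rot: [0.714, 0.7, 0.0, -0.001]
ft_force: [-0.2, 0.3, -0.9]
width: 0.016
```

Request:
{"api": "apply_moves", "payload": {
  "deltas": [
    {"translation":[0,0,-0.003],"turn":[0,0,0],"hand":0.0}
  ]
}}

```text
time: 9.2
ee_pos: [0.4479, 0.2712, 0.0483]
eef_rot: [0.714, 0.7, 0.001, -0.001]
ft_force: [-15.7, -9.0, 48.1]
width: 0.0154
```

Firm contact with the bench. I'll ease up slightly, then open.

Request:
{"api": "apply_moves", "payload": {
  "deltas": [
    {"translation":[0,0,0.0005],"turn":[0,0,0],"hand":0.016},
    {"translation":[0,0,0],"turn":[0,0,0],"hand":0.025},
    {"translation":[0,0,0],"turn":[0,0,0],"hand":0.05},
    {"translation":[0,0,0],"turn":[0,0,0],"hand":0.06},
    {"translation":[0,0,0],"turn":[0,0,0],"hand":0.06}
  ]
}}

```text
time: 9.7
ee_pos: [0.4485, 0.2712, 0.0489]
eef_rot: [0.714, 0.7, 0.001, -0.001]
ft_force: [0.7, 0.6, 0.7]
width: 0.04
```

```bash
python3 st.py
```

```text
9.7 [0.4485 0.2712 0.0489] 0.039966342848519576 [0.7411 0.603  0.7126] 
 [[ 0.0201  0.9998  0.0009]
 [ 0.9998 -0.0201  0.0029]
 [ 0.003   0.0008 -1.    ]]
```

Request:
{"api": "apply_moves", "payload": {
  "deltas": [
    {"translation":[0,0,0],"turn":[0,0,0],"hand":0.06},
    {"translation":[0,0,0],"turn":[0,0,0],"hand":0.06},
    {"translation":[0,0,0.015],"turn":[0,0,0],"hand":0.06},
    {"translation":[0,0,0.03],"turn":[0,0,0],"hand":0.06},
    {"translation":[0,0,0.04],"turn":[0,0,0],"hand":0.06}
  ]
}}

```text
time: 10.2
ee_pos: [0.4449, 0.2687, 0.1303]
eef_rot: [0.714, 0.7, -0.004, -0.001]
ft_force: [-0.2, 1.1, 0.7]
width: 0.06
```

Request:
{"api": "apply_moves", "payload": {
  "deltas": [
    {"translation":[0,0,0.04],"turn":[0,0,0],"hand":0.06},
    {"translation":[0,0,0.03],"turn":[0,0,0],"hand":0.06},
    {"translation":[0,0,0],"turn":[0,0,0],"hand":0.06},
    {"translation":[0,0,0],"turn":[0,0,0],"hand":0.06}
  ]
}}

```text
time: 10.6
ee_pos: [0.4463, 0.2695, 0.2081]
eef_rot: [0.714, 0.7, -0.001, -0.001]
ft_force: [-1.3, -0.5, -0.6]
width: 0.0603
```

```bash
python3 st.py;  python3 - <<'E'
from h import *
import cv2
a=camera("side")[170:420,220:400];b=camera("scene")[170:320,255:465]
A=cv2.resize(a,None,fx=2,fy=2,interpolation=cv2.INTER_CUBIC);B=cv2.resize(b,None,fx=2,fy=2,interpolation=cv2.INTER_CUBIC)
o=np.zeros((500,780,3),np.uint8);o[:,:360]=A;o[:300,360:780]=B;cv2.imwrite("pics/f1.png",o[:,:,::-1])
E
```

```text
10.6 [0.4463 0.2695 0.2081] 0.06029773565716017 [-1.2608 -0.4611 -0.617 ] 
 [[ 0.0201  0.9998 -0.002 ]
 [ 0.9998 -0.0201  0.0002]
 [ 0.0002 -0.002  -1.    ]]
```

View pics/f1.png

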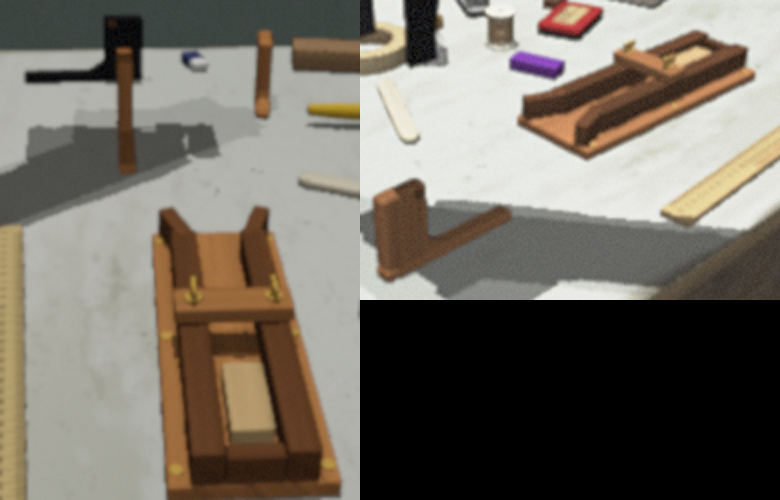

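The slat is clear of the bridge at side crop (248,400). The stick stands on the bench away from the guide, with its nose end at (127,168), and the gripper is off it.

```bash
python3 -c "
from bench import order;print(order.close_job())"
```

```text
the job is handed in; nothing more can be done
None
```

I picked up the long push stick by its handle and fed the slat under the guard bridge into the channel beyond. Then I drew the stick back, set it on the bench near where it started and handed the job in; no verdict was reported.

**Last checks:**
- **Slat:** the camera put its centre about 75 mm beyond the guide's origin along x. It was lying flat, near the centre line, and clear of the bridge.
- **Stick:** it was upright and released, with its nose about 13 cm short of the guide's mouth.
- **Fingers:** they stayed at least about 8 mm above the fences while in the guide and never came near the slat.
- **Time:** about 10.6 s of the 53 s allowed.

**What did not go cleanly:**
- **Contact forces:** the stick pressed on the channel floor with about 16 N while feeding, and on the bench with about 48 N when I set it down. The 48 N was a wrist-force reading with the stick, not the gripper body, touching the bench; the wrist limit is 120 N.
- **Camera disagreement:** the two fixed cameras differed by about 10 mm on the slat's first position along the channel. The final picture of the slat against the projected guide settled it.

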